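Fit the upper tray and its keyed collar on a craft carousel

TASK

Put the craft carousel back together: lower the loose round tray by its hub over the stand's post until it sits on the spring seat, and let go of it. Then put the knurled collar on the post, turn it until its hidden keyways drop over the cross pin, and press it fully home against the spring. Finish while still holding the collar pressed down there in the gripper, so that the end screw can be driven; do not disturb the paint pots, the brush jar or the brush rest.

Things in the scene. Friction and masses are not known exactly. Their poses are not given: they have to be found in the camera images.
- stand: The carousel's fixed stand on the desk, at any yaw: a white round foot (150 mm across, 24 mm high over its rim, three small pots on it, 45 mm high over all) with an upright aluminium post in its middle. Origin on the post's axis at desk level, z up. The post is 27 mm across up to 104 mm above the desk (top edge chamfered), then 16 mm across up to its tip at 136 mm.
- post_tip (a point): Centre of the post's top end, 136 mm above the desk, with the end screw's hole. The last 6 mm taper from 16 to 10 mm across. Axes as the stand's.
- cross_pin (a point): Centre of the steel cross pin through the thin part of the post, 118 mm above the desk: 6 mm in diameter, 25 mm long, lying level along the stand's y axis and standing out 4.5 mm on both sides of the post. The pin's top is 121 mm above the desk.
- spring_seat (a joint): Travel of the stand's spring seat, a grey flange 50 mm across around the post, its top face 70 mm above the desk when up: 0 when up, 0.005 m down on its stop. The spring pushes up with 4 N when up (so it carries the tray without sinking) and 13 N at the stop.
- tray_hub (a point): Centre of the hub of the loose white plastic tray, on its axis half-way up (22 mm above the underside), z along the axis. The hub is an upright sleeve 42 mm outside, with a 30 mm bore right through, 44 mm high over all. The tray lies flat on the desk at the start and weighs about 0.22 kg.
- tray_under (a point): Centre of the tray's underside. Tray 180 mm across (186 over its corners), rim 18 mm high, low ribs around the hub (tops 12 mm above the underside). Seated on the spring seat, the underside is 70 mm and the hub's top 114 mm above the desk.
- collar_mid (a point): Centre of the loose knurled aluminium collar, on its axis half-way up (13 mm above the underside), z along the axis. 44 to 46 mm across, 26 mm high, about 0.09 kg, standing right way up on the desk at the start. A 19 mm bore goes right through. In its lower 15 mm four like keyways, 9 mm wide, a quarter turn apart, open to the underside but are hidden from above and from the side.
- collar_under (a point): Centre of the collar's underside. Its axes do not show where the keyways lie: find them by turning, a quarter turn at most. Out of line, the underside rests on the pin 121 mm above the desk; in line it drops 7 mm onto the tray's hub (114 mm). Pressed home against the spring it is 109 mm above the desk and the post's tip is level with the collar's top face, within about 1 mm.
- paint_pot_a: Bystander: paint pot, 44 mm across, 40 mm high; origin at the centre of its underside.
- paint_pot_b: Bystander: paint pot, 44 mm across, 40 mm high; origin at the centre of its underside.
- brush_jar: Bystander: white jar, 80 mm across, with blending brushes standing in it, 145 mm high over all; origin at the centre of its underside.
- brush_rest: Bystander: mint brush rest block, 200 x 70 x 36 mm (long side along its x); origin at the centre of its underside.
Not all that is in view belongs to the job. Of the things shaped like the part that bears collar_mid, the aluminium one is meant. Leave any purple look-alike of the stand alone.

How it is judged:
On the way, in this order (a step that is already met when the one before it is completed fails the run):
1. the tray sits on the spring seat over the post, let go of (horizontal distance between tray_hub and stand below 0.005 m and z of tray_hub in the frame of stand below 0.095 m and angle between tray_hub's own z axis and vertical below 0.06 rad and contact force between the fingers and tray below 0.1 N), for 0.2 s.
2. the collar's keyways have dropped over the cross pin (horizontal distance between collar_mid and stand below 0.005 m and z of collar_mid in the frame of stand below 0.129 m and angle between collar_mid's own z axis and vertical below 0.1 rad), for 0.1 s.
At the end, for the whole second after the job is handed in: Tray upright on the post (within 5 mm, 0.06 rad), collar over the cross pin (within 5 mm, 0.1 rad, centre under 124.5 mm); through the last second the fingers hold the collar and press it on the hub with over 4 N, the spring seat down by over 3.5 of its 5 mm (horizontal distance between each of tray_hub, collar_mid and stand below 0.005 m and angle between tray_hub's own z axis and vertical below 0.06 rad and z of tray_hub in the frame of stand below 0.09 m and angle between collar_mid's own z axis and vertical below 0.1 rad and z of collar_mid in the frame of stand below 0.1245 m and value of joint spring_seat above 0.0035 m and contact force between collar and tray above 4 N and contact force between the fingers and collar above 3 N); the arm keeps its last pose, push and grip.
It fails at once if a bystander is moved more than 30 mm or tipped (distance of any of paint_pot_a, paint_pot_b, brush_jar, brush_rest from where it was at the start of the episode above 0.03 m or angle between any of paint_pot_a, paint_pot_b, brush_jar, brush_rest's own z axis and vertical above 0.4 rad).
It also fails if it takes over 67 s, if anything falls off the work surface, if the arm or the gripper's body presses on something with over 40 N, if the wrist force passes 120 N, or if a joint passes its speed limit or range.

ROBOT

A 6-joint arm with a two-finger parallel gripper is mounted at the origin on the work surface. World frame = base frame: x ahead of the robot, y to its left, z up, the work surface at z = 0. Lengths are in m, angles in rad, forces in N, time in s.
With the tool pointing down it reaches from about 0.275 to 0.825 m from the base axis. Payload 4.9 kg.
Tool frame: the origin (TCP) lies midway between the tips of the shut fingers; the grasp point (between the pads) lies 19 mm behind it (bot.grip_depth is the distance from the TCP to the grasp point, in m); y points along the fingers, x is the direction in which the jaws open and shut, and the axes are right-handed (so a half turn about y gives the same grasp; the last joint's range is limited). The gripper opens to 85 mm and grips with 20 to 120 N. Pads are 22 mm wide; open, the fingers measure 114 mm over their backs; the gripper's body (76 mm by 85 mm) begins 54 mm behind the grasp point. The pads swing forward as they close: fully open they stand 13 mm farther back than shut.
Start: joints at [-1.304, 0.326, -0.193, 1.052, 0, 1.437], TCP at [0.215, -0.506, 0.231] pointing down, gripper open.
Joint ranges: [-2.65, 2.65], [-0.97, 1.79], [-1.3, 1.35], [-1.93, 2.1], [-1.47, 1.37], [-3.14, 3.14]. Speed limits (rad/s): [2.57, 2.57, 3.14, 3.14, 3.14, 3.14].

INTERFACE

Orientations are given as a unit quaternion [w, x, y, z].
In Python, from cell import bot gives the robot as it stands. Calls block until the motion is done:
- bot.move_pose(position, orientation): joint-space move of the TCP to a pose.
- bot.move_linear(position, speed=0.15, rotation=None, until_force=None): straight line of the TCP; rotation=None keeps the orientation; speed is the mean speed in m/s. With until_force (N) it stops when the force on the tool has changed by that much, and returns True; else False.
- bot.goto_joints(angles): joint-space move.
- bot.set_gripper(opening, grasp_force=None): opening from 0.0 (shut) to 1.0 (fully open); grasp_force is the grip in N (None keeps the last); returns when the fingers have stopped.
- bot.wait(seconds).
- bot.solve_ik(position, orientation): joint angles nearest the present ones, or None.
- bot.camera(name): name is "scene" or "top"; returns the picture (384x512x3 uint8, red, green, blue); there is no depth.
- bot.calibration(name): a dict with "mtx" (3x3 intrinsics, pixels), "extrinsics" (4x4, takes a point from world to camera coordinates). Camera axes: x right, y down, z forward; pixel columns grow to the right and rows downward; lengths in m; the calibration is good to about 2 mm. A picture is of the moment at which its call begins. calibration takes no time and is no camera call.
A pose or a line that the arm cannot do raises bot.PlanningError and nothing moves.
- bot.close_job(): hands the job in, once; it reports no verdict.
Trained networks look in the newest picture that a camera, given by its name, has taken for a name from the list of things; names that differ only in an ending like _2 or _b are one class to them, and where a whole thing is asked for, a point or a joint stands for the part that bears it (a point fixed in the world has none). Each returns a list of dicts, best first, with "confidence" (0 to 1); they miss things now and then, are a little off and sometimes report something else, mostly with a low value. They report only what shows in the picture. A call takes as long as a camera call. They do not tell look-alikes from the thing itself.
- bot.search_frame(camera, thing): "bbox" ([left, top, width, height] in pixels, round what is visible of it).
Readings, each from a call of its own:
- bot.read_clock(): time.
- bot.read_joint_positions(): joint angles.
- bot.read_joint_vel(): joint speeds.
- bot.read_joint_efforts(): joint torques, N m.
- bot.read_position(): TCP position.
- bot.read_tool_rot(): TCP orientation.
- bot.read_ft_force(): force on the tool from outside, world axes, zero at the start.
- bot.read_moment(): the same for the moment, N m.
- bot.read_gripper_width(): opening from 0.0 (shut) to 1.0 (fully open).
Only numpy, scipy, OpenCV 4.12 (cv2) and the standard library are available. Lean on these libraries where they do the work, as an engineer would, in place of code of your own. Each camera call takes 0.05 s, during which the arm holds its last target.

## Working session

There is one attempt and no reset: what is moved stays moved. The work goes in short steps, each a Python script; the robot and the scene stay as the last script left them, time stands still between calls to the robot, and variables do not carry over. Pictures are saved under pics/ and viewed, and the job is handed in when it is done.

```bash
mkdir -p pics; ls; python3 - <<'E'
from cell import bot
import cv2
for c in("scene","top"):
    im=bot.camera(c); cv2.imwrite(f"pics/{c}0.png",im[:,:,::-1])
    k=bot.calibration(c); print(c,k["mtx"].round(1).tolist(),k["extrinsics"].round(4).tolist())
    for t in("stand","post_tip","tray_hub","collar_mid","cross_pin","paint_pot_a","brush_jar","brush_rest"):
        print(t,[([round(float(v)) for v in d["bbox"]],round(d["confidence"],2)) for d in bot.search_frame(c,t)])
print(bot.read_clock(),bot.read_tool_rot(),bot.read_ft_force(),bot.grip_depth)
E
```

```text
pics
scene [[456.9, 0.0, 258.3], [0.0, 456.9, 192.0], [0.0, 0.0, 1.0]] [[0.6297, 0.7767, 0.0164, -0.3323], [0.4865, -0.3778, -0.7877, -0.1447], [-0.6056, 0.504, -0.6158, 1.5053], [0.0, 0.0, 0.0, 1.0]]
stand [([93, 179, 63, 64], 0.8), ([132, 223, 66, 63], 0.79)]
post_tip [([135, 221, 64, 69], 0.85), ([97, 183, 56, 60], 0.84), ([280, 171, 62, 42], 0.22)]
tray_hub [([276, 172, 64, 43], 0.85)]
collar_mid [([275, 235, 18, 17], 0.8), ([305, 253, 24, 23], 0.76), ([240, 179, 15, 20], 0.62)]
cross_pin [([95, 180, 62, 62], 0.95), ([133, 225, 68, 65], 0.56)]
paint_pot_a [([187, 207, 14, 24], 0.61), ([239, 176, 17, 21], 0.55)]
brush_jar [([367, 185, 45, 59], 0.58)]
brush_rest [([208, 293, 54, 90], 0.93), ([137, 223, 60, 66], 0.65)]
top [[353.8, 0.0, 260.2], [0.0, 353.8, 187.4], [0.0, 0.0, 1.0]] [[-0.0274, -0.9996, 0.0086, 0.0237], [-0.9945, 0.0264, -0.1016, 0.5388], [0.1014, -0.0114, -0.9948, 0.8056], [0.0, 0.0, 0.0, 1.0]]
stand [([332, 180, 64, 66], 0.88), ([341, 271, 69, 66], 0.82)]
post_tip [([328, 184, 70, 62], 0.76), ([341, 265, 68, 69], 0.69)]
tray_hub [([134, 174, 78, 76], 0.81)]
collar_mid [([250, 154, 15, 22], 0.82), ([236, 114, 20, 21], 0.6)]
cross_pin [([344, 267, 65, 71], 0.85), ([330, 182, 69, 62], 0.76)]
paint_pot_a [([220, 250, 18, 20], 0.81), ([306, 239, 16, 24], 0.66)]
brush_jar [([132, 174, 80, 77], 0.64), ([119, 81, 56, 49], 0.61), ([333, 64, 58, 79], 0.23)]
brush_rest [([332, 66, 59, 81], 0.76), ([330, 181, 69, 63], 0.51)]
0.9 [-0.589509    0.58954136 -0.39045951  0.39046318] [-1.02321913  0.53525917  0.07506615] 0.0187
```

```bash
python3 - <<'E'
import cv2
for c in("scene","top"):
    cv2.imwrite(f"pics/{c}0b.png",cv2.resize(cv2.imread(f"pics/{c}0.png"),(800,600),interpolation=cv2.INTER_CUBIC))
im=cv2.imread("pics/top0.png")
cv2.imwrite("pics/crop1.png",cv2.resize(im[95:185,215:315],(800,600)[0:2],interpolation=cv2.INTER_CUBIC))
cv2.imwrite("pics/crop2.png",cv2.resize(im[170:350,310:430],(533,600),interpolation=cv2.INTER_CUBIC)) if 0 else cv2.imwrite("pics/crop2.png",cv2.resize(im[175:345,320:420],(353,600),interpolation=cv2.INTER_CUBIC))
E
```

```text
(no output)
```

View pics/scene0b.png

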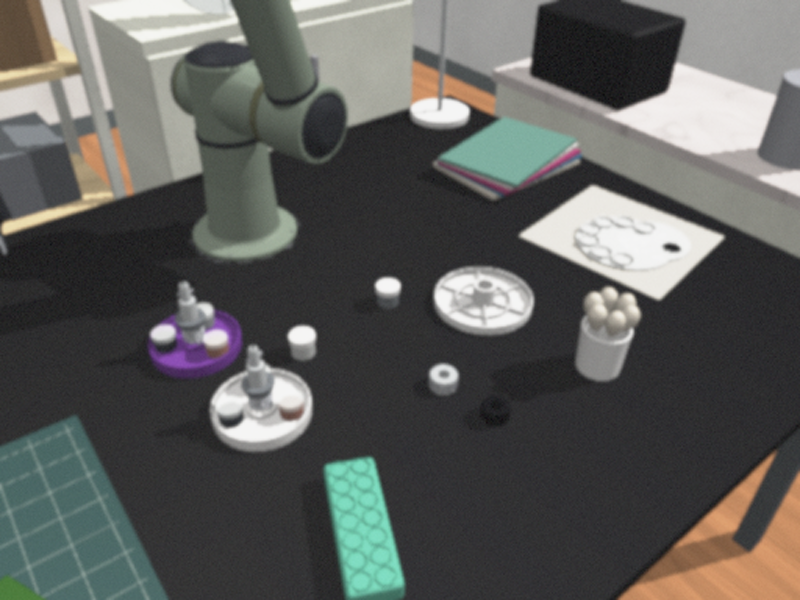

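View pics/top0b.png

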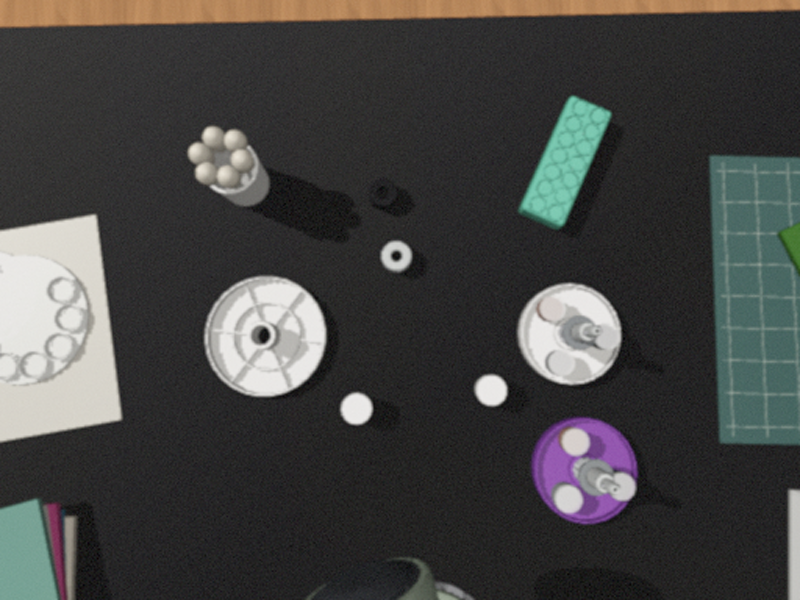

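View pics/crop1.png

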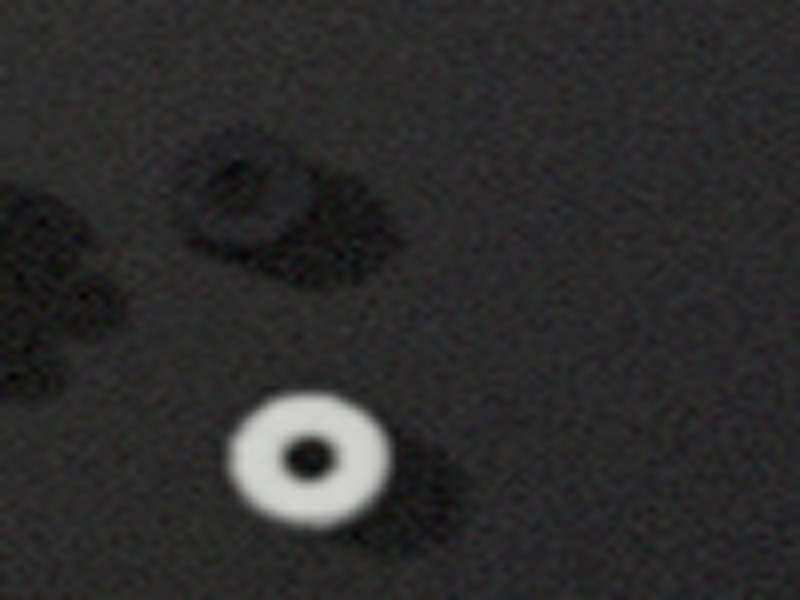

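View pics/crop2.png

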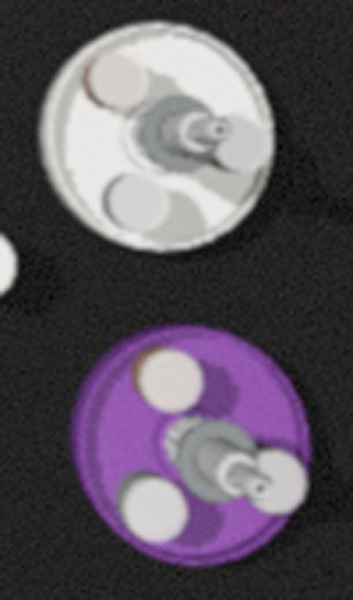

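```bash
cat > h.py <<'E'
import numpy as np, cv2
from cell import bot
K={c:(bot.calibration(c)["mtx"],bot.calibration(c)["extrinsics"]) for c in("scene","top")}
def ray(c,u,v):
    M,E=K[c]; R,t=E[:3,:3],E[:3,3]
    return -R.T@t, R.T@np.linalg.solve(M,[u,v,1])
def plane(c,u,v,z):
    o,d=ray(c,u,v); return o+d*(z-o[2])/d[2]
def proj(c,p):
    M,E=K[c]; q=M@(E[:3,:3]@np.asarray(p)+E[:3,3]); return q[:2]/q[2]
E
python3 - <<'E'
from h import *
from scipy.optimize import least_squares
top=cv2.imread("pics/top0.png"); sc=cv2.imread("pics/scene0.png")
def blob(img,roi,thr):
    x,y,w,h=roi; s=cv2.resize(img[y:y+h,x:x+w],None,fx=4,fy=4,interpolation=cv2.INTER_CUBIC)
    g=s.min(2); m=(g>thr).astype(np.uint8)
    cs,_=cv2.findContours(m,cv2.RETR_EXTERNAL,cv2.CHAIN_APPROX_NONE); c=max(cs,key=cv2.contourArea)
    pts=c[:,0,:].astype(float)
    return (pts+.5)/4-.5+[x,y]
def circfit(cam,pts,z):
    P=np.array([plane(cam,u,v,z)[:2] for u,v in pts]); 
    P=cv2.convexHull(P.astype(np.float32))[:,0].astype(float)
    f=lambda q:np.hypot(*(P-q[:2]).T)-q[2]
    r=least_squares(f,[*P.mean(0),.05],loss="soft_l1",f_scale=.002); return r.x.round(4), np.abs(r.fun).mean().round(4)
print("collar top",circfit("top",blob(top,(236,148,36,32),100),.026))
print("collar scene",circfit("scene",blob(sc,(268,228,32,28),100),.026))
print("tray",circfit("top",blob(top,(125,170,92,90),100),.018))
print("tray scene",circfit("scene",blob(sc,(270,165,76,50),100),.018))
print("stand",circfit("top",blob(top,(325,175,76,76),100),.024))
print("stand scene",circfit("scene",blob(sc,(128,232,76,60),100),.024))
s=.64
print("hub bore top@.044",plane("top",263*s,335*s,.044)[:2])
print("tip top",plane("top",320+213/3.53,175+128/3.53,.136))
print("jar",plane("top",250*s,190*s,0)[:2],"potA",plane("top",228,261,.04)[:2],"potB",plane("top",314,249,.04)[:2],"rest",plane("top",566*s,162*s,.036)[:2],"purple",plane("top",585*s,470*s,.02)[:2])
cv2.imwrite("pics/crop3.png",cv2.resize(sc[205:295,120:210],(600,600),interpolation=cv2.INTER_CUBIC))
cv2.imwrite("pics/crop4.png",cv2.resize(top[195:235,350:400],(750,600),interpolation=cv2.INTER_CUBIC))
from scipy.spatial.transform import Rotation as Ro
print(Ro.from_quat(np.roll(bot.read_tool_rot(),-1)).as_matrix().round(3))
E
```

```text
collar top (array([0.5972, 0.0243, 0.0238]), np.float64(0.0002))
collar scene (array([0.6052, 0.0184, 0.0301]), np.float64(0.003))
tray (array([0.482 , 0.2251, 0.0918]), np.float64(0.0003))
tray scene (array([0.4864, 0.2206, 0.098 ]), np.float64(0.0033))
stand (array([ 0.4726, -0.2339,  0.0775]), np.float64(0.0006))
stand scene (array([ 0.4807, -0.2392,  0.0826]), np.float64(0.0041))
hub bore top@.044 [0.48109755 0.22087832]
tip top [ 0.47279075 -0.23298947  0.136     ]
jar [0.71207999 0.25212431] potA [0.37207866 0.08694262] potB [ 0.39347608 -0.10949226] rest [ 0.73323486 -0.24042709] purple [ 0.27017218 -0.24701398]
[[ 0.39  -0.     0.921]
 [-0.921 -0.     0.39 ]
 [ 0.    -1.    -0.   ]]
```

View pics/crop3.png

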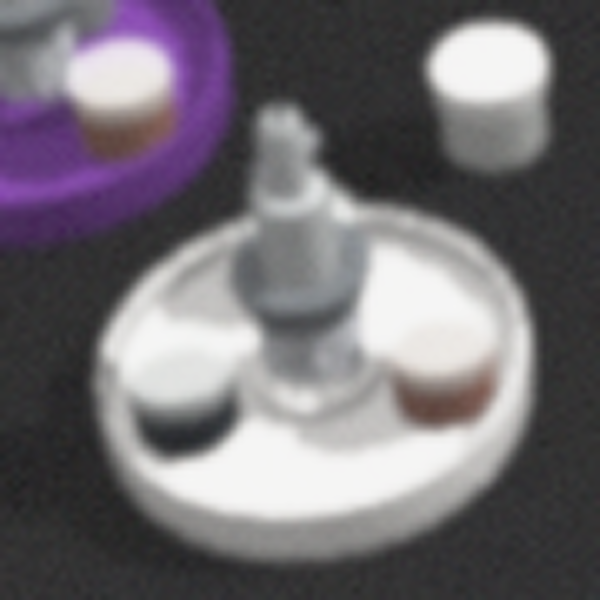

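View pics/crop4.png

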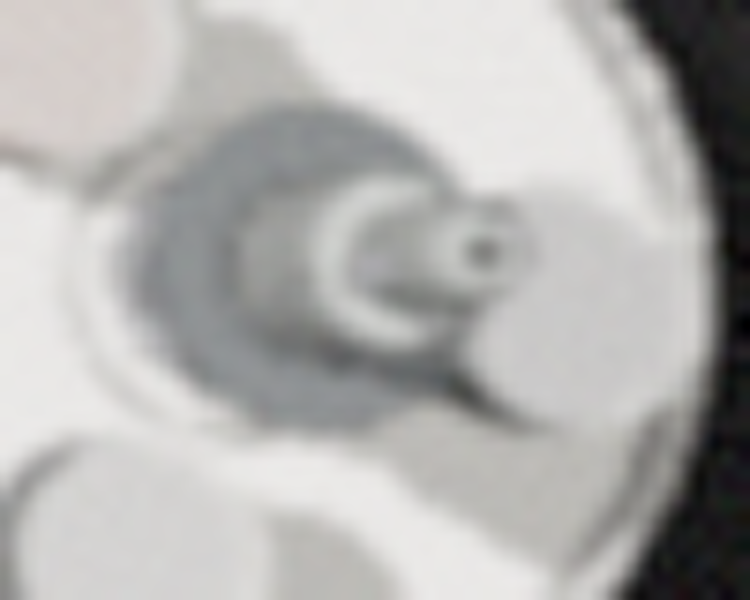

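```bash
python3 - <<'E'
from h import *
print("tip top",plane("top",382.0,211.2,.136),"tip scene",plane("scene",161.2,221,.135))
o1,d1=ray("top",382.0,211.2);o2,d2=ray("scene",161.2,221)
A=np.stack([d1,-d2],1);s=np.linalg.lstsq(A,o2-o1,rcond=None)[0];print(o1+d1*s[0],o2+d2*s[1])
top=cv2.imread("pics/top0.png"); sc=cv2.imread("pics/scene0.png")
a=cv2.resize(top[194:234,143:193],(750,600),interpolation=cv2.INTER_CUBIC)
b=cv2.resize(sc[165:215,270:350],(800,500),interpolation=cv2.INTER_CUBIC)
cv2.imwrite("pics/crop5.png",a);cv2.imwrite("pics/crop6.png",b)
E
```

```text
tip top [ 0.47282205 -0.23638899  0.136     ] tip scene [ 0.46763546 -0.23358602  0.135     ]
[ 0.47273887 -0.23521457  0.13931591] [ 0.47237501 -0.23569273  0.13947614]
```

View pics/crop5.png

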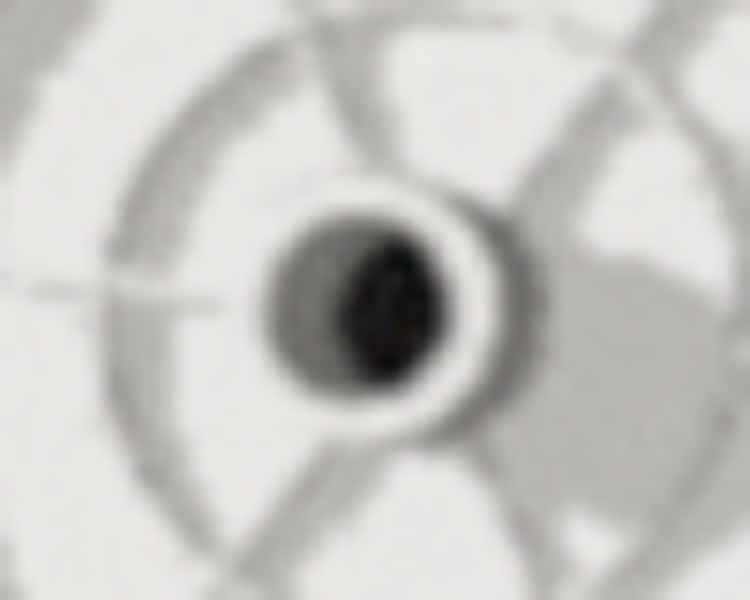

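View pics/crop6.png

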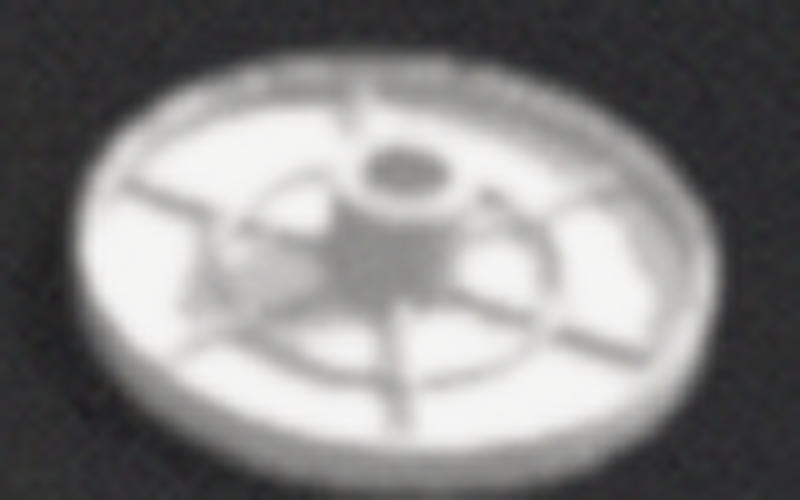

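```bash
python3 - <<'E'
from h import *
print("hub top",plane("top",166.3,214.2,.044),"hub scene",plane("scene",310.05,181.65,.044))
# collar
sc=cv2.imread("pics/scene0.png"); cv2.imwrite("pics/crop7.png",cv2.resize(sc[228:258,265:305],(800,600),interpolation=cv2.INTER_CUBIC))
# collar top bore from crop1: 8x,6.67y
print("collar top",plane("top",215+308/8-.5,95+458/6.667-.5,.026))
from scipy.spatial.transform import Rotation as Ro
for name,(x,y,z) in dict(tray=(.4815,.223,.012),stand=(.4725,-.2355,.082),stand2=(.4725,-.2355,.2),collar=(.597,.024,.003)).items():
  for phi in range(-180,180,30):
    c,s=np.cos(np.radians(phi)),np.sin(np.radians(phi))
    R=np.array([[c,0,s],[s,0,-c],[0,-1,0]]).copy()
    X=np.array([c,s,0]);Y=np.array([0,0,-1]);R=np.stack([X,Y,np.cross(X,Y)],1)
    q=np.roll(Ro.from_matrix(R).as_quat(),1)
    j=bot.solve_ik([x,y,z],q); print(name,phi,None if j is None else np.round(j,2))
E
```

```text
hub top [0.48167841 0.22548026 0.044     ] hub scene [0.48267009 0.22502056 0.044     ]
collar top [0.59754775 0.02467427 0.026     ]
tray -180 [ 0.29  0.54 -0.5   0.53  0.   -1.28]
tray -150 [ 0.29  0.54 -0.5   0.53  0.   -1.8 ]
tray -120 [ 0.29  0.54 -0.5   0.53  0.   -2.32]
tray -90 [ 0.29  0.54 -0.5   0.53  0.   -2.85]
tray -60 [ 0.29  0.54 -0.5   0.53  0.    2.91]
tray -30 [ 0.29  0.54 -0.5   0.53  0.    2.39]
tray 0 [ 0.29  0.54 -0.5   0.53  0.    1.87]
tray 30 [ 0.29  0.54 -0.5   0.53  0.    1.34]
tray 60 [ 0.29  0.54 -0.5   0.53  0.    0.82]
tray 90 [ 0.29  0.54 -0.5   0.53  0.    0.29]
tray 120 [ 0.29  0.54 -0.5   0.53  0.   -0.23]
tray 150 [ 0.29  0.54 -0.5   0.53  0.   -0.75]
stand -180 [-0.6   0.44 -0.45  0.68  0.   -2.17]
stand -150 [-0.6   0.44 -0.45  0.68  0.   -2.7 ]
stand -120 [-0.6   0.44 -0.45  0.68  0.    3.06]
stand -90 [-0.6   0.44 -0.45  0.68  0.    2.54]
stand -60 [-0.6   0.44 -0.45  0.68  0.    2.02]
stand -30 [-0.6   0.44 -0.45  0.68  0.    1.49]
stand 0 [-0.6   0.44 -0.45  0.68  0.    0.97]
stand 30 [-0.6   0.44 -0.45  0.68  0.    0.44]
stand 60 [-0.6   0.4
[... 641 characters left out ...]
.96  0.   -0.6 ]
stand2 120 [-0.6   0.31 -0.3   0.96  0.   -1.13]
stand2 150 [-0.6   0.31 -0.3   0.96  0.   -1.65]
collar -180 [-0.08  0.65 -0.32  0.6   0.   -1.65]
collar -150 [-0.08  0.65 -0.32  0.6   0.   -2.18]
collar -120 [-0.08  0.65 -0.32  0.6   0.   -2.7 ]
collar -90 [-0.08  0.65 -0.32  0.6   0.    3.06]
collar -60 [-0.08  0.65 -0.32  0.6   0.    2.53]
collar -30 [-0.08  0.65 -0.32  0.6   0.    2.01]
collar 0 [-0.08  0.65 -0.32  0.6   0.    1.49]
collar 30 [-0.08  0.65 -0.32  0.6   0.    0.96]
collar 60 [-0.08  0.65 -0.32  0.6   0.    0.44]
collar 90 [-0.08  0.65 -0.32  0.6   0.   -0.08]
collar 120 [-0.08  0.65 -0.32  0.6   0.   -0.61]
collar 150 [-0.08  0.65 -0.32  0.6   0.   -1.13]
```

View pics/crop7.png

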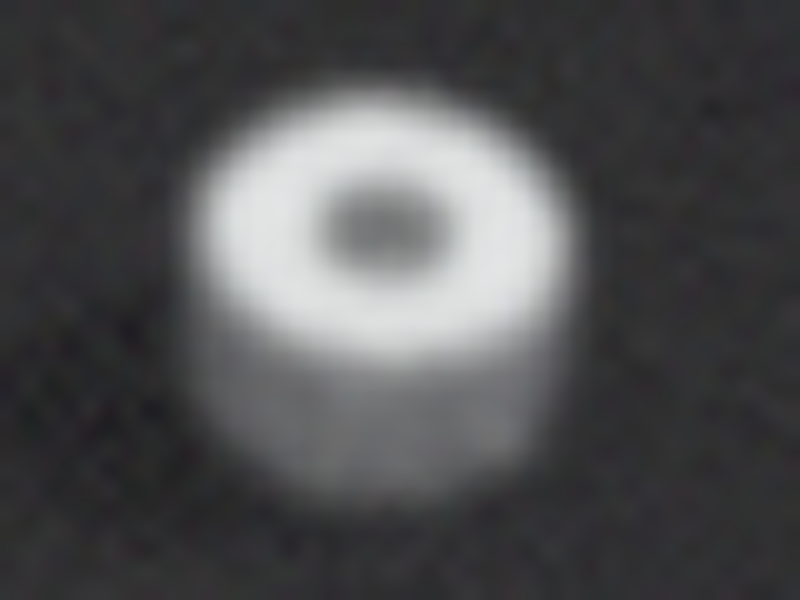

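```bash
cat >> h.py <<'E'
from scipy.spatial.transform import Rotation as Ro
def q(phi):
    c,s=np.cos(np.radians(phi)),np.sin(np.radians(phi))
    X=np.array([c,s,0]);Y=np.array([0,0,-1.]);R=np.stack([X,Y,np.cross(X,Y)],1)
    return np.roll(Ro.from_matrix(R).as_quat(),1)
def st(m=""):
    print(m,"t",round(bot.read_clock(),2),"p",np.round(bot.read_position(),4),"F",np.round(bot.read_ft_force(),1),"M",np.round(bot.read_moment(),2),"g",round(bot.read_gripper_width(),3))
def snap(n):
    for c in("scene","top"): cv2.imwrite(f"pics/{c}_{n}.png",cv2.resize(bot.camera(c)[:,:,::-1],(800,600),interpolation=cv2.INTER_CUBIC))
E
python3 - <<'E'
from h import *
T=(.482,.2252)
bot.move_pose([*T,.12],q(120)); st()
bot.move_linear([*T,.0135],speed=.15); st("down")
bot.set_gripper(0.0,grasp_force=20); st("c1")
bot.set_gripper(1.0)
bot.move_pose([*T,.0135],q(30)); st("rot")
bot.set_gripper(0.0,grasp_force=60); st("c2")
bot.move_linear([*T,.05],speed=.1); bot.wait(.2); st("lift")
snap("lift")
E
```

```text
t 3.67 p [0.4825 0.2246 0.1201] F [-0.2  0.2  0.2] M [ 0.01 -0.    0.04] g 0.998
down t 4.53 p [0.4826 0.2253 0.0141] F [0.  0.1 0.8] M [-0.02 -0.04  0.01] g 0.999
c1 t 5.01 p [0.4825 0.2253 0.0142] F [ 0.2 -1.2  4.5] M [-0.08  0.12 -0.14] g 0.48
rot t 6.92 p [0.482  0.2252 0.0135] F [ 0.3  0.3 -0.2] M [0.03 0.01 0.03] g 1.0
c2 t 7.4 p [0.4824 0.2254 0.014 ] F [-1.9 -0.3  5.8] M [0.04 0.15 0.11] g 0.479
lift t 8.12 p [0.4813 0.225  0.0492] F [ 0.2  0.2 -2.7] M [ 0.01 -0.04 -0.02] g 0.478
```

View pics/scene_lift.png

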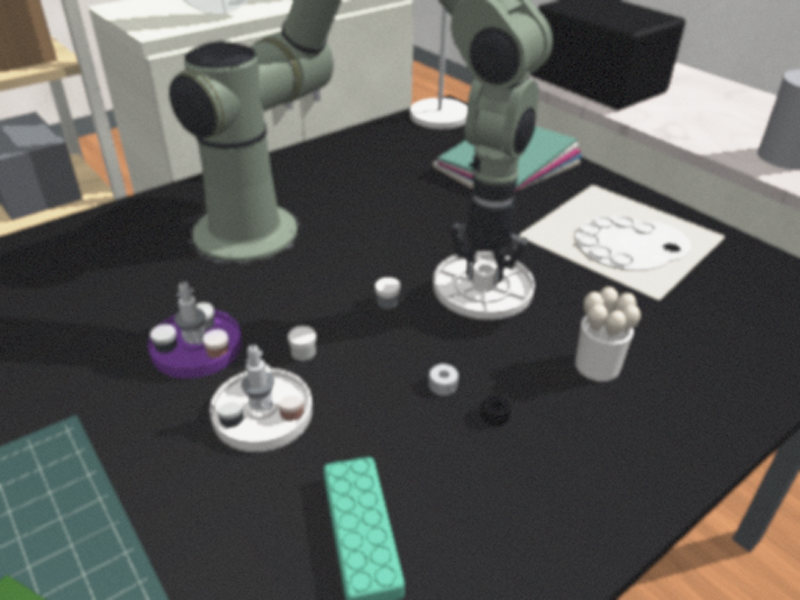

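The tray is lifted level in the jaws at (485,285); nothing else has moved. Next I carry it over the white stand.

```bash
python3 - <<'E'
from h import *
S=(.4722,-.2355)
bot.move_linear([.482,.2252,.2],speed=.2)
bot.move_pose([*S,.2],q(30)); bot.wait(.2); st("over")
r=bot.move_linear([*S,.122],speed=.08,until_force=6); print(r); st("a")
if not r:
    r=bot.move_linear([*S,.090],speed=.04,until_force=8); print(r); st("b")
    snap("b")
E
```

```text
over t 11.0 p [ 0.4726 -0.2346  0.2   ] F [ 0.1 -0.7 -2.2] M [ 0.03  0.01 -0.07] g 0.481
False
a t 12.12 p [ 0.4726 -0.2358  0.1225] F [-0.   0.9 -3.4] M [-0.02  0.01 -0.02] g 0.481
False
b t 13.07 p [ 0.4725 -0.2354  0.09  ] F [ 4.   1.3 -4.1] M [ 0.14 -0.69  0.01] g 0.482
```

View pics/scene_b.png

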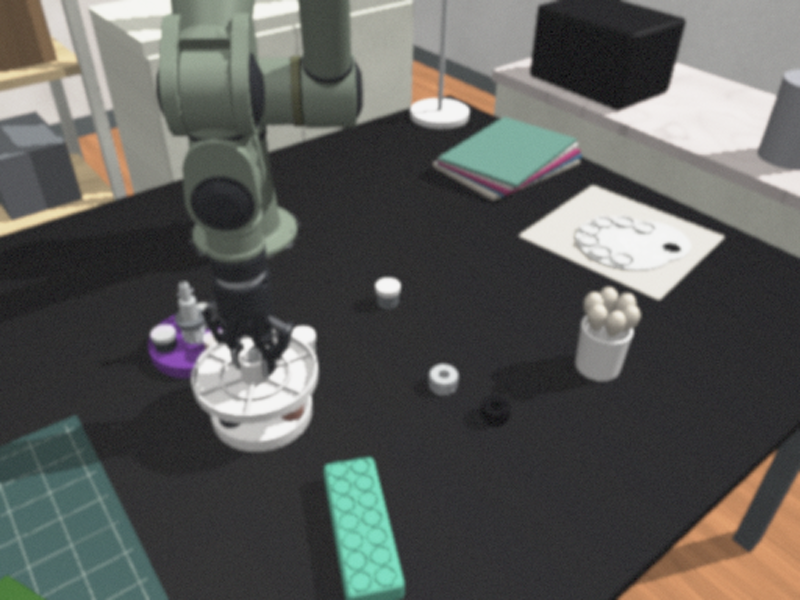

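```bash
python3 - <<'E'
from h import *
for x in (.4732,.4742):
    bot.move_linear([x,-.2353,.090],speed=.03); bot.wait(.15); st(str(x))
bot.move_linear([.4742,-.2353,.0845],speed=.04,until_force=5);st("low")
r=bot.move_linear([.4742,-.2353,.0825],speed=.02,until_force=3); print(r); st("seat")
E
```

```text
0.4732 t 13.57 p [ 0.4727 -0.2354  0.09  ] F [ 0.   0.5 -1.9] M [-0.    0.02  0.02] g 0.481
0.4742 t 13.97 p [ 0.4741 -0.2353  0.09  ] F [ 0.2  0.2 -2.2] M [-0.02  0.07  0.03] g 0.476
low t 14.27 p [ 0.4741 -0.2353  0.0843] F [-0.   0.3 -2.4] M [ 0.03 -0.02 -0.04] g 0.477
False
seat t 14.52 p [ 0.4741 -0.2352  0.0828] F [-1.7  1.1  3.5] M [ 0.2   0.29 -0.02] g 0.478
```

```bash
python3 - <<'E'
from h import *
bot.set_gripper(1.0); bot.wait(.3); st("rel")
bot.move_linear([.4741,-.2352,.2],speed=.15)
snap("seat"); st()
C=(.5975,.0245)
bot.move_pose([*C,.12],q(60)); st("over collar")
E
```

```text
rel t 15.32 p [ 0.4742 -0.2353  0.0825] F [ 0.3 -0.6  0.1] M [-0.03 -0.01 -0.04] g 1.001
 t 16.36 p [ 0.4734 -0.2348  0.1988] F [-0.7 -0.5 -0.4] M [-0.04  0.01 -0.05] g 1.002
over collar t 17.5 p [0.5975 0.0235 0.1202] F [ 0.6 -0.1  0.1] M [-0.01  0.01  0.04] g 1.001
```

View pics/scene_seat.png

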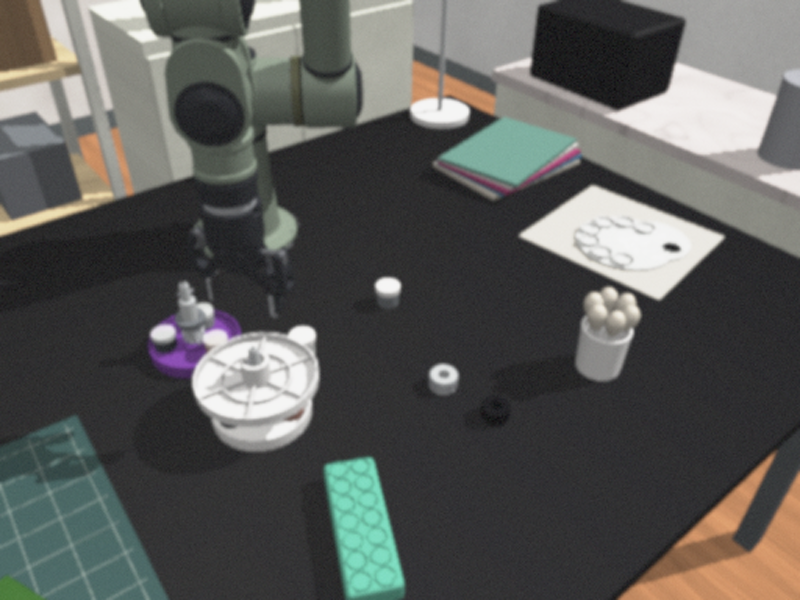

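View pics/top_seat.png

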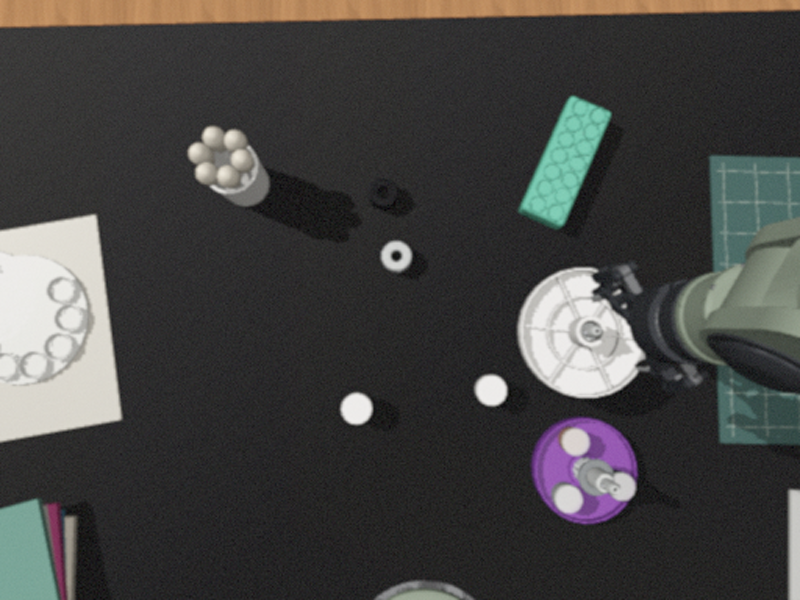

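Tray sits level round the post, let go; now the aluminium collar (top view (396,256)).

```bash
python3 - <<'E'
from h import *
C=(.5975,.0245)
bot.move_linear([*C,.006],speed=.12,rotation=q(135)); st("dn")
bot.set_gripper(0.0,grasp_force=20); st("c1")
bot.set_gripper(.75)
bot.move_linear([*C,.006],rotation=q(45)); st("rot")
bot.set_gripper(0.0,grasp_force=20); st("c2")
bot.set_gripper(.6); 
r=bot.move_linear([*C,-.008],speed=.02,until_force=5); print(r); st("touch")
E
```

```text
dn t 18.96 p [0.5979 0.0239 0.0065] F [-0.3 -0.  -0.7] M [-0.02 -0.01  0.07] g 0.996
c1 t 19.43 p [0.5977 0.0245 0.0065] F [-0.8 -0.2  4.1] M [0.02 0.24 0.02] g 0.514
rot t 21.48 p [0.5975 0.0245 0.006 ] F [0.4 0.  0.5] M [-0.02  0.03  0.04] g 0.751
c2 t 21.78 p [0.5976 0.0245 0.0062] F [-0.9  0.2  2.5] M [0.05 0.06 0.05] g 0.496
True
touch t 22.54 p [ 0.5975  0.0245 -0.0032] F [-0.  -0.1  5.5] M [ 0.01  0.15 -0.04] g 0.6
```

```bash
python3 - <<'E'
from h import *
C=(.5975,.0245)
bot.move_linear([*C,-.0005],speed=.05)
bot.set_gripper(0.0,grasp_force=90); st("grip")
bot.move_linear([*C,.04],speed=.12); st("lift")
bot.move_linear([*C,.2],speed=.25)
P=(.4738,-.2353)
bot.move_pose([*P,.18],q(45)); bot.wait(.2); snap("pre"); st("pre")
E
```

```text
grip t 23.03 p [ 5.977e-01  2.450e-02 -2.000e-04] F [-0.1  0.1  5.8] M [0.03 0.13 0.05] g 0.479
lift t 23.52 p [0.5975 0.0245 0.0398] F [-0.4  0.7 -0.7] M [-0.04  0.01  0.01] g 0.475
pre t 25.73 p [ 0.4744 -0.2345  0.18  ] F [-0.3  0.1 -0.8] M [ 0.02 -0.01  0.  ] g 0.483
```

View pics/scene_pre.png

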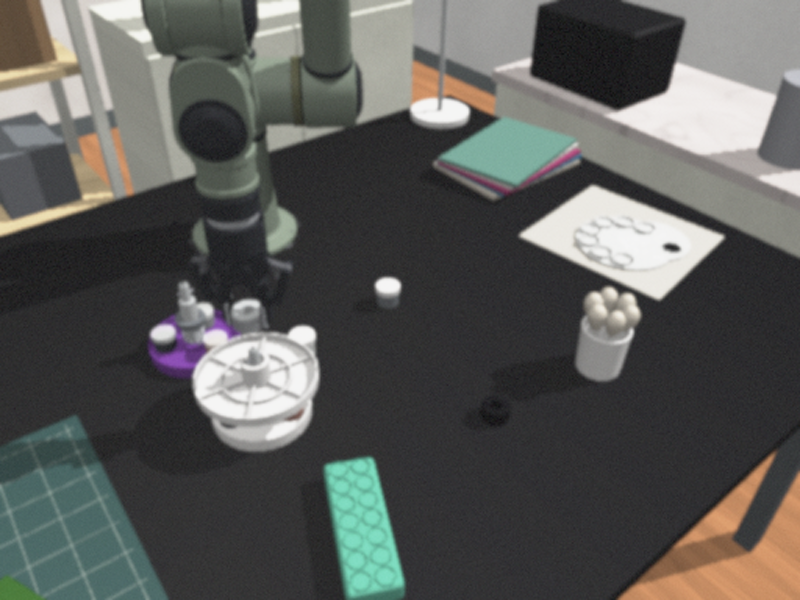

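```bash
python3 - <<'E'
from h import *
P=(.4738,-.2353)
bot.move_linear([*P,.139],speed=.1); st("a")
r=bot.move_linear([*P,.126],speed=.04,until_force=4); print(r); st("b")
if not r:
    r=bot.move_linear([*P,.116],speed=.02,until_force=4); print(r); st("c")
E
```

```text
a t 26.28 p [ 0.4739 -0.2353  0.1391] F [-0.3  0.1 -0.4] M [-0.02 -0.05 -0.03] g 0.482
False
b t 26.76 p [ 0.4736 -0.2352  0.1258] F [ 0.1 -0.2 -0.3] M [-0.02 -0.01  0.01] g 0.481
True
c t 27.13 p [ 0.4742 -0.2356  0.1203] F [-0.5  0.7  3.8] M [0.05 0.04 0.02] g 0.482
```

```bash
python3 - <<'E'
from h import *
P=[.4740,-.2354]
for k in range(1,14):
    phi=45+7*k
    bot.move_linear([*P,.1206],speed=.05,rotation=q(phi))
    r=bot.move_linear([*P,.1165],speed=.025,until_force=5)
    z=bot.read_position()[2]; print(phi,r,round(z,4))
    if z<.1185: break
st("end")
E
```

```text
52 True 0.12
59 True 0.1199
66 True 0.1194
73 True 0.1172
end t 29.07 p [ 0.4737 -0.2357  0.1172] F [ 2.1 -1.7 -5.9] M [-0.52 -0.36  0.22] g 0.48
```

```bash
python3 - <<'E'
from h import *
bot.wait(.2); st("w")
P=[.4738,-.2355]
bot.move_linear([*P,.1172],speed=.05,rotation=q(76)); bot.wait(.1); st("76")
r=bot.move_linear([*P,.1142],speed=.025,until_force=6); print(r); st("dn")
E
```

```text
w t 29.27 p [ 0.4736 -0.2356  0.117 ] F [ 1.6 -4.6 -8.4] M [-0.68 -0.5   0.22] g 0.478
76 t 29.62 p [ 0.4738 -0.235   0.1171] F [ 1.4  0.6 -3.7] M [ 0.05 -0.36  0.12] g 0.483
True
dn t 29.82 p [ 0.4738 -0.2357  0.1141] F [ 1.7 -2.2 -3.4] M [-0.38 -0.36  0.11] g 0.479
```

```bash
python3 - <<'E'
from h import *
P=[.4738,-.2355]
bot.wait(.2); st("w")
for phi in (80,84):
    bot.move_linear([*P,.1141],speed=.05,rotation=q(phi)); bot.wait(.15); st(phi)
snap("drop")
E
```

```text
w t 30.02 p [ 0.4738 -0.2356  0.114 ] F [ 1.5 -2.  -2.6] M [-0.53 -0.43  0.1 ] g 0.484
80 t 30.43 p [ 0.4736 -0.2352  0.114 ] F [ 0.6  0.1 -1.3] M [-0.06 -0.07  0.04] g 0.481
84 t 30.82 p [ 0.4737 -0.2354  0.114 ] F [ 0.4 -0.2 -0.8] M [-0.02  0.01 -0.04] g 0.483
```

View pics/scene_drop.png

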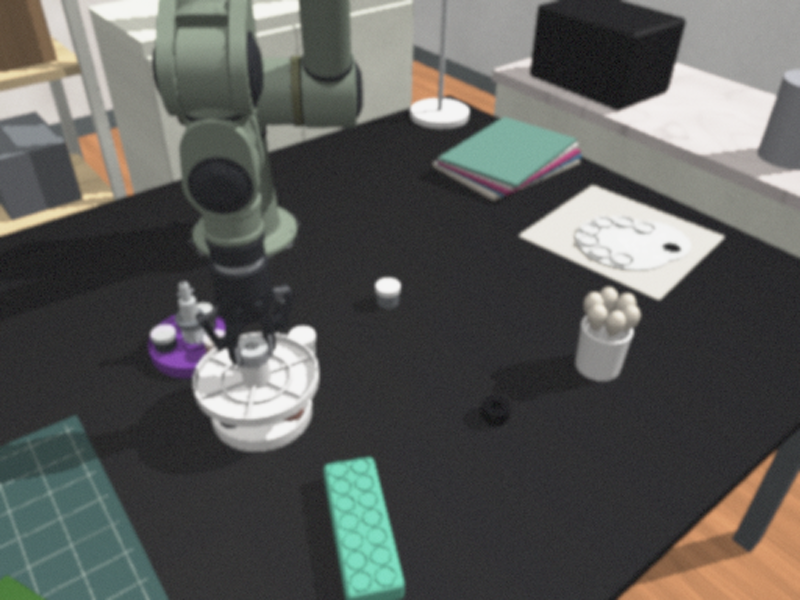

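The collar has dropped over the pin at 84°, with no force left on it. Next I press it home.

```bash
python3 - <<'E'
from h import *
P=[.4738,-.2355]
bot.set_gripper(0.0,grasp_force=110)
for z in (.1125,.1105,.1090,.1083):
    bot.move_linear([*P,z],speed=.02); bot.wait(.1); st(z)
E
```

```text
0.1125 t 31.49 p [ 0.4739 -0.2356  0.1127] F [-1.3  0.3  3.2] M [ 0.05  0.18 -0.02] g 0.478
0.1105 t 31.84 p [ 0.474  -0.2356  0.1109] F [-1.   0.9  5.8] M [ 0.23  0.32 -0.03] g 0.476
0.109 t 32.19 p [ 0.474  -0.2356  0.1096] F [-2.9  1.7  8.5] M [ 0.31  0.49 -0.02] g 0.478
0.1083 t 32.54 p [ 0.4741 -0.2356  0.1091] F [-2.5  1.3  9.7] M [ 0.32  0.52 -0.05] g 0.477
```

```bash
python3 - <<'E'
from h import *
P=[.4737,-.2355]
for z in (.1077,.1071,.1065,.1060):
    bot.move_linear([*P,z],speed=.02); bot.wait(.15); st(z)
    if bot.read_ft_force()[2]>20: break
bot.wait(.5); snap("fin"); st("hold")
im=bot.camera("scene"); cv2.imwrite("pics/fincrop.png",cv2.resize(im[195:295,110:220][:,:,::-1],(660,600),interpolation=cv2.INTER_CUBIC))
E
```

```text
0.1077 t 32.94 p [ 0.4741 -0.2357  0.1089] F [-2.8  1.7 11.8] M [0.49 0.65 0.03] g 0.473
0.1071 t 33.34 p [ 0.4742 -0.2357  0.1088] F [-3.6  3.7 16.5] M [0.65 0.84 0.03] g 0.48
0.1065 t 33.74 p [ 0.4743 -0.2357  0.1088] F [-5.   3.6 20.6] M [ 0.79  1.19 -0.04] g 0.483
hold t 34.34 p [ 0.4743 -0.2358  0.1088] F [-4.6  3.8 21.3] M [ 0.83  1.11 -0.01] g 0.481
```

View pics/fincrop.png

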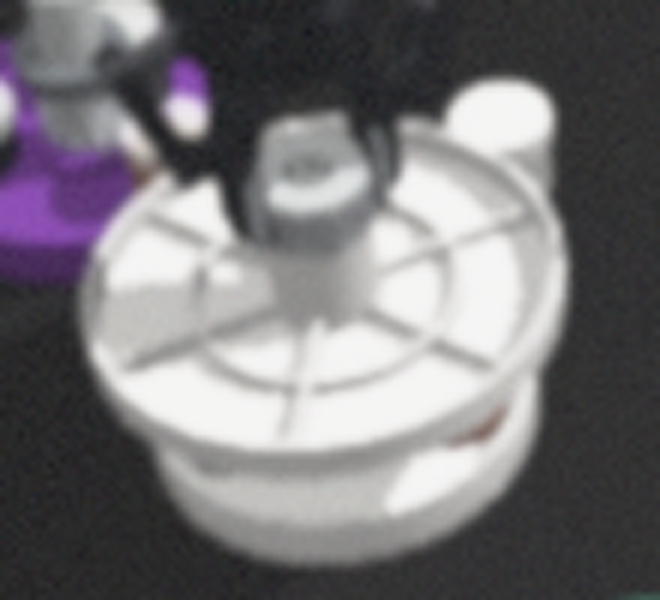

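View pics/top_fin.png

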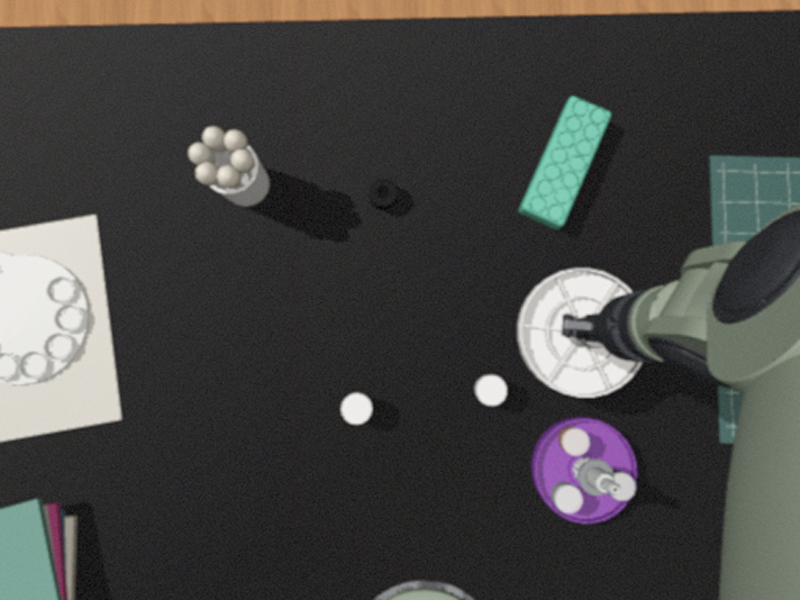

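The collar is held on the hub and the post's tip is flush with its top (crop (310,165)). The seat is on its stop: z stays at 0.1088 while the force climbs to 21 N. The bystanders haven't moved.

```bash
python3 - <<'E'
from h import *
st(); bot.close_job()
E
```

```text
t 34.39 p [ 0.4743 -0.2358  0.1088] F [-5.9  2.7 20.7] M [0.8  1.11 0.  ] g 0.476
the job is handed in; nothing more can be done
```

The carousel is back together and the job was handed in at 34.4 s, with the gripper still pressing the collar home.

- **Tray:** I gripped it by the hub and lowered it over the white stand's post. It caught slightly on the post, so I shifted it about 2 mm to clear. It is on the spring seat and let go; the picture afterwards showed it level.
- **Collar:** The aluminium collar rested on the cross pin with the tool at z = 0.1203 m. I turned it from 45° in 7° steps; it started to drop at 73° and was free of side load at 84°. I then pressed it to the spring's stop.

**Last checks:**
- The tool stayed at z = 0.1088 m while the push rose from 12 to 21 N, so the seat is on its stop.
- The post's tip looked level with the collar's top.
- The gripper was set to 110 N.
- No bystander had moved in the last top view.

**What disagreed:** During the drop the vertical force briefly read downward (up to -8 N), with side moments. I took this as the keyway binding on the pin, and it went away with a few more degrees of turn. At the end a side load of about 6 N remained, well within the limits. The image-based estimate of the post's position was about 2 mm short of where contact put it.

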